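# Set the crimp depth and nip the contact at three clicks

### The job

A contact is waiting in the nest of the bench crimp press. With the lever still up, turn the depth selector knob on top of the press clockwise, click by click, until its pointer sits in the detent at the index peg on the front of the head; then press the ratchet lever down by its rubber grip for exactly three clicks, so that the ram just nips the contact (a fourth click would crush it and cannot be undone). Finish while still holding the grip with steady pressure, the lever a little past the third click and not leaning back on its pawl, and leave the other things on the bench alone.

Things in the scene. Friction and masses are not known exactly. Their poses are not given: they have to be found in the camera images.
- press: bench crimp press fixed to the bench: grey base 170 x 120 x 16 mm, column, head 100 x 56 mm with its top 165 mm up. Origin: middle of the base's underside, on the bench, below the knob's axis. -x is its front (lever reaches out, ram, die, brass contact), -y its right side (lever), +y its left side (toothed sector, pawl). Its yaw is within 0.4 rad of the robot's.
- depth_knob (a joint): angle (rad) of the depth selector, growing anticlockwise seen from above; 0 (wanted, within 0.12): nose at the steel index peg at the front (-x) of the head. Spring detents every 0.698 rad; starts in the one at 0.698 or 1.396, so one or two clicks clockwise. A click takes 0.1 N m; let go within 0.25 of a detent, it snaps into it and stays. Stops: -0.9, 2.2.
- knob_grip (a point): point on the knob's upright axis, 202 mm above the bench, to grip at. The knob is a black upright bar (white line on its nose), 12 mm thick, 36 mm tall (180 to 216 mm above the bench), from a pointed nose 28 mm off the axis (point's -x) to a tail 22 mm off it, on a round metal skirt, 51 mm wide (170 to 180 mm up). Grip it across its two flat sides. The point turns with the knob.
- crimp_lever (a joint): angle (rad) pressed down from the open stop: 0 (start) is open, the arm 0.70 rad above level; grows downwards to 0.95. The pawl clicks at about 0.18, 0.36, 0.54, 0.72, 0.90. Let go, a spring takes the lever back only to the last tooth: 0.165, 0.345, 0.525, 0.705 after clicks 1 to 4. Held a little past the third click: 0.56 to 0.69; 0.72 is the fourth click.
- lever_hinge (a point): point on the lever's level hinge axis (parallel to the press's y), 120 mm above the bench, 45 mm to the right (-y) of the middle of the press, in the upright plane in which arm and grip swing. Does not move.
- lever_grip: black rubber grip at the lever's end: round bar, 26 mm thick, 96 mm long. Origin: its middle, 165 mm from lever_hinge, 226 mm above the bench at first, 122 to 142 mm when held past click 3 (a click is 30 mm here). -x runs along the arm, away from the hinge. Push needed here: 4 N, rising to 9 to 15 N before a click, then a sudden drop of 4 N or more; holding takes 5 to 9 N. Push or grip from above.
- multimeter: bystander: hand-held multimeter lying on the bench, 150 x 75 x 45 mm, origin under its middle
- solder_spool: bystander: spool of solder standing on its flange, 54 mm in diameter, 45 mm high, origin under its middle
- screwdriver: bystander: screwdriver lying on the bench, 190 mm long
- contact_dish: bystander: small aluminium dish of spare contacts, 68 mm wide at the rim, 28 mm high, origin under its middle

How it is judged (in metres and radians):
On the way, in this order (a step that is already met when the one before it is completed fails the run):
1. the selector pointer is in the detent at the index peg, the lever still up (value of joint depth_knob between -0.12 and 0.12 rad and value of joint crimp_lever below 0.1 rad), for 0.2 s.
2. the lever has clicked three times and is held past the third click by the fingers on its grip (value of joint crimp_lever above 0.55 rad and contact force between the fingers and lever_grip above 1.5 N), for 0.2 s.
At the end, for the whole second after the job is handed in: The selector stands within 0.12 rad of its index detent, the lever is held still between 0.55 and 0.70 rad, that is past the third click, off the pawl (which would carry it at 0.525) and short of the fourth, and the fingers still bear on the rubber grip with more than 1.5 N (all of step 2 and value of joint depth_knob between -0.12 and 0.12 rad and value of joint crimp_lever below 0.7 rad and velocity of joint crimp_lever between -0.1 and 0.1 rad/s); the arm keeps its last pose, push and grip.
It fails at once if the lever was taken to a fourth click (value of joint crimp_lever above 0.72 rad).
It fails at once if a bystander was pushed away (distance of any of multimeter, solder_spool, screwdriver, contact_dish from where it was at the start of the episode above 0.03 m).
It also fails if it takes over 64 s, if anything falls off the work surface, if the arm or the gripper's body presses on something with over 40 N, if the wrist force passes 120 N, or if a joint passes its speed limit or range.

### The arm

A 6-joint arm with a two-finger parallel gripper is mounted at the origin on the work surface. World frame = base frame: x ahead of the robot, y to its left, z up, the work surface at z = 0. Lengths are in m, angles in degrees, forces in N, time in s.
With the tool pointing down it reaches from about 0.375 to 0.9 m from the base axis. Payload 3.1 kg.
Tool frame: the origin (TCP) lies on the centre line of the jaws, within the pads' length; the fingertips stand 8 mm ahead of it and the grasp point (between the pads) lies 11 mm behind it; z points along the fingers, y is the direction in which the jaws open and shut (so a half turn about z gives the same grasp; the last joint's range is limited). The gripper opens to 87 mm and grips with 3 to 60 N. Pads are 19 mm wide; open, the fingers measure 117 mm over their backs; the gripper's body (75 mm by 190 mm) begins 51 mm behind the grasp point.
Start: joints at [56.007, 30.224, 82.088, -0, 67.689, -10.227], TCP at [0.252, 0.572, 0.231] pointing down, gripper open.
Joint ranges: [-176.69, 176.69], [-43.24, 126.21], [12.49, 139.97], [-82, 262], [0, 151.66], [-163.58, 163.58]. Speed limits (degrees/s): [159.86, 159.86, 180, 180, 180, 180].

### API

Orientations are given as a 3x3 rotation matrix whose columns are the frame's x, y, z axes.
In Python, from rig import * gives the robot as it stands. The module is installed in compiled form; this text tells all that it offers.
- The arm moves only by the tool arm_command, never from a script. Its argument "commands" is a list of rows, each an object with "translation": the shift along the tool's x, y, z scaled (see below), a list of three; "dr": the turn, a rotation vector about the tool's x, y, z scaled (see below), a list of three; "jaw": the closure, from 0 (fully open) to 1 (shut). In form: [{"translation": [x, y, z], "dr": [ax, ay, az], "jaw": jaw}, ...]. A call has 1 to 12 rows; each row shifts and turns the commanded pose from where the row before left it, along the tool's axes as they then stand; what a row does not reach is not made up. The controller multiplies each number of a shift by 25 mm and each number of a turn by 6 degrees. A row lasts 1/12 s, in which the tool goes at most 41.7 mm and 7.16 degrees, less where a joint would pass 70% of its speed; a pose out of reach is approached as far as the arm can. A call with a number of a shift or a turn outside -1 to 1 is refused whole. A call with a gripper value outside its range is refused whole. The fingers move at their own pace and stop on an object; the grip force is fixed at half the most. Time passes only in rows, so rows that do not move let the fingers close. It gives the time, the measured TCP pose, the force and the opening at its end, in the units of the state.
- read_state(): the state, without advancing time (a new reading comes with each control period).
- capture(name): name is "scene" or "top"; returns (picture, depth): 420x560x3 uint8, red, green, blue; 420x560 float32, m along the optical axis (not along the pixel's ray), 0 where there is no reading.
- camera_model(name): a dict with "intrinsics" (3x3 intrinsics, pixels), "k1" (the pictures are not rectified: a ray, as slopes to the right and down, at radius r is drawn at 1 + k1 r^2 times it, then the intrinsics apply), "pose" (4x4, takes a point from camera to world coordinates). Camera axes: x right, y down, z forward; pixel columns grow to the right and rows downward; lengths in m; the calibration is good to about 2 mm. A picture is of the moment at which its call begins. camera_model takes no time and is no camera call.
- hand_in(): hands the job in, once; it reports no verdict.
The state is a dict: "time_s": time; "joint_positions": joint angles; "qvel": joint speeds; "tau": joint torques, N m; "position": TCP position; "tcp_rot": TCP orientation; "force": force on the tool from outside, world axes, zero at the start; "moment": the same for the moment, N m; "opening": opening from 0.0 (shut) to 1.0 (fully open).
Only numpy, scipy, OpenCV 4.12 (cv2) and the standard library are available. Lean on these libraries where they do the work, as an engineer would, in place of code of your own. Each camera call takes 0.05 s, during which the arm holds its last target.

## Working session

There is one attempt and no reset: what is moved stays moved. The work goes in short steps, Python scripts to look and compute and a tool call to move; the robot and the scene stay as the last step left them, time stands still between calls to the robot, and variables do not carry over. Pictures are saved under pics/ and viewed, and the job is handed in when it is done.

Besides the shell and the picture viewer there is one more tool, called as name(argument=value, ...), one argument or row to a line, values as JSON. arm_command: Moves the arm, as the interface text tells. Its arguments: {"type":"object","properties":{"commands":{"type":"array"}},"required":["commands"]}

```bash
mkdir -p pics
cat > h.py <<'E'
from rig import *
import numpy as np, cv2
def px2w(cam,u,v,d=None,z=None):
    m=camera_model(cam);K=np.array(m["intrinsics"]);T=np.array(m["pose"]);k=m["k1"]
    xd=np.array([(u-K[0,2])/K[0,0],(v-K[1,2])/K[1,1]]);x=xd.copy()
    for _ in range(30): x=xd/(1+k*(x@x))
    r=T[:3,:3]@np.array([x[0],x[1],1.]);o=T[:3,3]
    s=d if d is not None else (z-o[2])/r[2]
    return o+s*r
def w2px(cam,p):
    m=camera_model(cam);K=np.array(m["intrinsics"]);T=np.array(m["pose"]);k=m["k1"]
    c=T[:3,:3].T@(np.array(p)-T[:3,3]);x=c[:2]/c[2];x=x*(1+k*(x@x))
    return K[0,0]*x[0]+K[0,2],K[1,1]*x[1]+K[1,2]
def cloud(cam,D):
    m=camera_model(cam);K=np.array(m["intrinsics"]);T=np.array(m["pose"]);k=m["k1"]
    v,u=np.mgrid[0:D.shape[0],0:D.shape[1]]
    xd=np.stack([(u-K[0,2])/K[0,0],(v-K[1,2])/K[1,1]],-1);x=xd.copy()
    for _ in range(30): x=xd/(1+k*(x**2).sum(-1,keepdims=True))
    P=np.concatenate([x,np.ones(x.shape[:2]+(1,))],-1)*D[...,None]
    W=P@T[:3,:3].T+T[:3,3]; W[D<=0]=np.nan
    return W
def snap(cam,name):
    im,D=capture(cam);np.savez(f'{name}.npz',im=im,D=D)
    cv2.imwrite(f'pics/{name}.png',im[...,::-1]);return im,D
E
python3 - <<'E'
from h import *
for c in("scene","top"):
    m=camera_model(c);print(c,m); snap(c,c+"0")
s=read_state();print(s)
E
```

```text
scene {'intrinsics': array([[401.87786816,   0.        , 276.94837108],
       [  0.        , 401.87786816, 208.3602575 ],
       [  0.        ,   0.        ,   1.        ]]), 'k1': 0.0048685234277637815, 'pose': array([[-0.70383695,  0.54253396, -0.45855257,  1.07484706],
       [ 0.71028675,  0.54686283, -0.44320851,  0.47001423],
       [ 0.01030968, -0.63765034, -0.77025694,  0.92674321],
       [ 0.        ,  0.        ,  0.        ,  1.        ]])}
top {'intrinsics': array([[521.16770431,   0.        , 276.09183738],
       [  0.        , 521.16770431, 217.52677268],
       [  0.        ,   0.        ,   1.        ]]), 'k1': -0.04556592657815172, 'pose': array([[-8.94988331e-03, -9.86767105e-01,  1.61896819e-01,
         3.87065432e-01],
       [-9.99955716e-01,  9.30287172e-03,  1.42239251e-03,
         3.50422418e-02],
       [-2.90967548e-03, -1.61876919e-01, -9.86806666e-01,
         1.52951471e+00],
       [ 0.00000000e+00,  0.00000000e+00,  0.00000000e+00,
         1.00000000e+00]])}
{'time_s': 0.1, 'joint_positions': array([ 5.60079043e+01,  3.02717650e+01,  8.21467329e+01,  7.02808090e-04,
        6.76877426e+01, -1.02271655e+01]), 'qvel': array([-0.10542847, -0.15166993, -0.12071828,  0.00795649, -0.12114721,
       -0.02765666]), 'tau': array([ 1.30460257e-04, -4.40987670e+01, -1.77151537e+01,  6.34584110e-02,
        5.34584722e-02, -3.24676853e-05]), 'position': array([0.25148721, 0.57150312, 0.22970239]), 'tcp_rot': array([[-9.15204441e-01,  4.02988507e-01, -1.04607733e-03],
       [ 4.02989721e-01,  9.15203224e-01, -1.53103748e-03],
       [ 3.40382833e-04, -1.82277071e-03, -9.99998281e-01]]), 'force': array([-0.25004776, -1.04065148, -0.61528149]), 'moment': array([-0.00986958, -0.00063132,  0.02136151]), 'opening': 0.9994826206192194}
```

View pics/scene0.png

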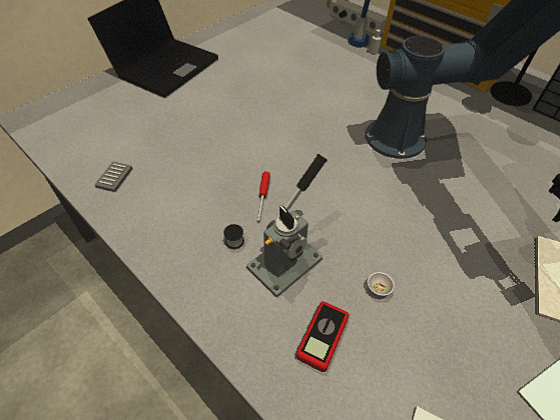

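View pics/top0.png

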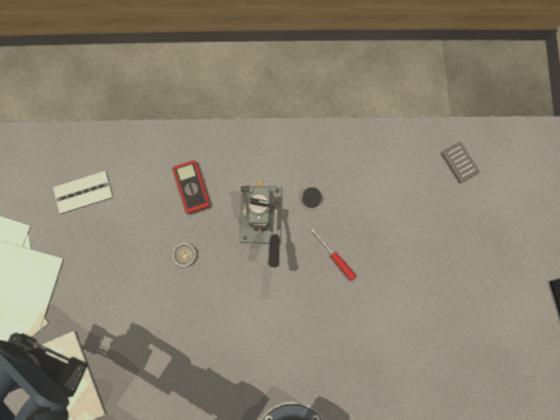

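The press is at about (260,210) in the top view, with its lever toward the robot. The dish is at (184,254), the multimeter at (191,187), the spool at (312,197) and the screwdriver at (335,255). Next I'll look at enlarged crops.

Run:
```python
from h import *
a=np.load('top0.npz');im=a['im'];D=a['D']
c=im[160:290,215:345];c=cv2.resize(c,None,fx=6,fy=6,interpolation=cv2.INTER_CUBIC)[:600]
cv2.imwrite('pics/topc.png',im[165:265,220:340].repeat(6,0).repeat(6,1)[...,::-1])
b=np.load('scene0.npz')['im'];cv2.imwrite('pics/scc.png',cv2.resize(b[145:300,230:340],None,fx=3.8,fy=3.8,interpolation=cv2.INTER_CUBIC)[...,::-1])
W=cloud('top',D)
z=W[...,2]
print(np.nanmedian(z[300:330,300:400]))
# top of press
for lo,hi in((.155,.172),(.172,.19),(.205,.225),(.225,.26)):
    m=(z>lo)&(z<hi);m[:150]=0;m[280:]=0;m[:,:220]=0;m[:,345:]=0
    v,u=np.nonzero(m);p=W[m]
    print(lo,hi,m.sum(),p.mean(0) if len(p) else'',u.mean(),v.mean(), p.min(0),p.max(0))
```

```text
-3.3366598550799154e-07
0.155 0.172 528 [0.64176601 0.080903   0.16517862] 259.5037878787879 206.2935606060606 [0.59288594 0.0345838  0.15506071] [0.71243999 0.12997899 0.1719941 ]
0.172 0.19 330 [0.65262107 0.09041822 0.17863405] 255.73939393939395 201.34242424242424 [0.57672596 0.03739035 0.17200471] [0.6955472  0.1297392  0.18982941]
0.205 0.225 172 [0.60161796 0.06288961 0.21604384] 265.9825581395349 218.1046511627907 [0.52113662 0.02997953 0.20504177] [0.65697877 0.10377632 0.22497321]
0.225 0.26 205 [0.50780589 0.04258599 0.24502169] 274.11219512195123 253.5609756097561 [0.47404271 0.03026346 0.22541583] [0.5410155  0.0576451  0.25995149]
```

View pics/topc.png

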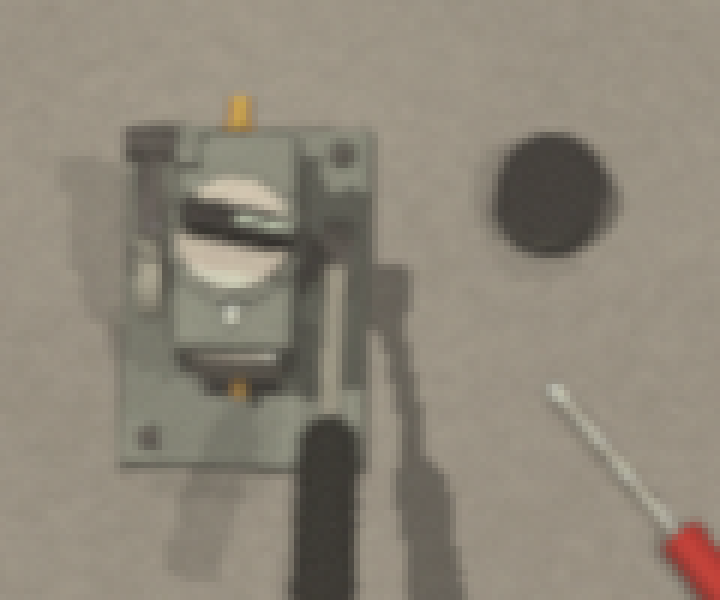

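View pics/scc.png

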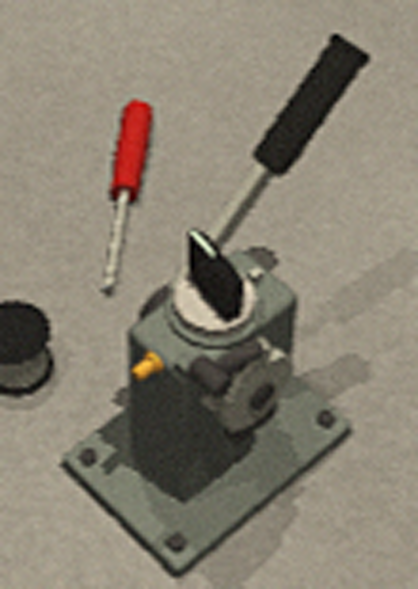

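The top crop shows the knob's white-line nose pointing image-right (world -y) at about crop (285,240). The index peg is at (231,313), toward -x. The knob is therefore near +1.396, two clicks clockwise. Next I'll fit the press pose.

Run:
```python
from h import *
a=np.load('top0.npz');im=a['im'];D=a['D'];W=cloud('top',D)
S=np.load('scene0.npz');WS=cloud('scene',S['D'])
def sel(W,lo,hi,xl,xh,yl,yh):
    m=(W[...,2]>lo)&(W[...,2]<hi)&(W[...,0]>xl)&(W[...,0]<xh)&(W[...,1]>yl)&(W[...,1]<yh);return W[m]
for n,w in(('top',W),('scene',WS)):
    print(n)
    p=sel(w,.010,.022,.5,.8,-.03,.2)
    r=cv2.minAreaRect(p[:,:2].astype(np.float32)*1000);print('base',len(p),r)
    p=sel(w,.212,.219,.56,.75,0,.2); r=cv2.minAreaRect(p[:,:2].astype(np.float32)*1000);print('knobtop',len(p),r,p.mean(0))
    p=sel(w,.162,.168,.56,.75,.03,.2); r=cv2.minAreaRect(p[:,:2].astype(np.float32)*1000);print('head',len(p),r)
    p=sel(w,.19,.30,.42,.545,-.02,.12)
    c=p.mean(0);_,_,V=np.linalg.svd(p-c);print('grip',len(p),c,V[0],p.min(0),p.max(0))
# base corners from top pixels (z=.016)
for u,v in((122,128),(375,132),(368,468),(120,467)):
    print(px2w('top',220+(u-3)/6,165+(v-3)/6,z=.016))
print('peg',px2w('top',220+(231-3)/6,165+(313-3)/6,z=.170))
print('skirt',[px2w('top',220+(x-3)/6,165+(y-3)/6,z=.180) for x,y in((172,232),(297,232),(235,176),(232,288))])
```

```text
top
base 873 ((636.1746215820312, 109.97377014160156), (223.88328552246094, 211.6693878173828), 10.836624145507812)
knobtop 64 ((645.8225708007812, 80.17662048339844), (46.73442077636719, 12.4644136428833), 77.1469955444336) [0.6460838  0.08164887 0.2159568 ]
head 303 ((647.9921875, 85.28268432617188), (121.7168960571289, 80.85563659667969), 11.951956748962402)
grip 288 [0.50833485 0.04261763 0.24561495] [-0.83033741  0.03699503  0.55603161] [0.47404271 0.0300746  0.21161139] [0.54485498 0.0576451  0.26913136]
scene
base 1396 ((647.1500244140625, 85.21774291992188), (121.9693832397461, 170.8730926513672), 87.52287292480469)
knobtop 94 ((645.9689331054688, 82.3111801147461), (50.18771743774414, 13.128952026367188), 76.59257507324219) [0.64716688 0.08475887 0.21524785]
head 333 ((644.988525390625, 87.94309997558594), (130.07760620117188, 79.77754211425781), 12.269137382507324)
grip 332 [0.5157012  0.049372   0.23963103] [ 0.74741451 -0.01817585 -0.66410932] [0.48362357 0.03322057 0.20225657] [0.5444051  0.06050523 0.26883875]
[0.73191485 0.14421004 0.016     ]
[0.72865997 0.01882708 0.016     ]
[0.56134572 0.02403971 0.016     ]
[0.56294042 0.14478584 0.016     ]
peg [0.61286523 0.08482502 0.17      ]
skirt [array([0.64753199, 0.11027407, 0.18      ]), array([0.64700482, 0.05533858, 0.18      ]), array([0.6723926 , 0.08249631, 0.18      ]), array([0.62230227, 0.08398389, 0.18      ])]
```

```bash
cat >> h.py <<'E'
from scipy.spatial.transform import Rotation as R
def plan(p,rot=None):
    s=read_state();T=np.array(s['tcp_rot']);d=T.T@(np.array(p)-s['position'])
    print('t',s['time_s'],'shift units',np.round(d/.025,2))
    if rot is not None: print('turn units',np.round(np.degrees(R.from_matrix(T.T@rot).as_rotvec())/6,2))
def down(yaw,tilt=0):
    # y-axis at angle yaw (deg), z down, tilt about world y
    a=np.radians(yaw);y=np.array([np.cos(a),np.sin(a),0]);z=np.array([0,0,-1.]);M=np.stack([np.cross(y,z),y,z],1)
    return M
E
python3 - <<'E'
from h import *
plan([.647,.085,.30],down(-13))
E
```

```text
t 0.1 shift units [-22.32 -11.44  -2.8 ]
turn units [-2.000e-02  1.000e-02  1.321e+01]
```

arm_command(
  commands=[
    {"translation":[-0.93,-0.477,-0.117],"dr":[0,0,0],"jaw":0},
    {"translation":[-0.93,-0.477,-0.117],"dr":[0,0,0],"jaw":0},
    {"translation":[-0.93,-0.477,-0.117],"dr":[0,0,0],"jaw":0},
    {"translation":[-0.93,-0.477,-0.117],"dr":[0,0,0],"jaw":0},
    {"translation":[-0.93,-0.477,-0.117],"dr":[0,0,0],"jaw":0},
    {"translation":[-0.93,-0.477,-0.117],"dr":[0,0,0],"jaw":0},
    {"translation":[-0.93,-0.477,-0.117],"dr":[0,0,0],"jaw":0},
    {"translation":[-0.93,-0.477,-0.117],"dr":[0,0,0],"jaw":0},
    {"translation":[-0.93,-0.477,-0.117],"dr":[0,0,0],"jaw":0},
    {"translation":[-0.93,-0.477,-0.117],"dr":[0,0,0],"jaw":0},
    {"translation":[-0.93,-0.477,-0.117],"dr":[0,0,0],"jaw":0},
    {"translation":[-0.93,-0.477,-0.117],"dr":[0,0,0],"jaw":0},
  ],
)

```text
time_s: 1.1
position: [0.4499, 0.3274, 0.2654]
tcp_rot: [[-0.915, 0.403, -0.001], [0.403, 0.915, -0.0], [0.001, -0.001, -1.0]]
force: [1.4, 0.5, -0.3]
opening: 1.001
```

arm_command(
  commands=[
    {"translation":[-0.93,-0.477,-0.117],"dr":[0,0,0],"jaw":0},
    {"translation":[-0.93,-0.477,-0.117],"dr":[0,0,0],"jaw":0},
    {"translation":[-0.93,-0.477,-0.117],"dr":[0,0,0],"jaw":0},
    {"translation":[-0.93,-0.477,-0.117],"dr":[0,0,0],"jaw":0},
    {"translation":[-0.93,-0.477,-0.117],"dr":[0,0,0],"jaw":0},
    {"translation":[-0.93,-0.477,-0.117],"dr":[0,0,0],"jaw":0},
    {"translation":[-0.93,-0.477,-0.117],"dr":[0,0,0],"jaw":0},
    {"translation":[-0.93,-0.477,-0.117],"dr":[0,0,0],"jaw":0},
    {"translation":[-0.93,-0.477,-0.117],"dr":[0,0,0],"jaw":0},
    {"translation":[-0.93,-0.477,-0.117],"dr":[0,0,0],"jaw":0},
    {"translation":[-0.93,-0.477,-0.117],"dr":[0,0,0],"jaw":0},
    {"translation":[-0.93,-0.477,-0.117],"dr":[0,0,0],"jaw":0},
  ],
)

```text
time_s: 2.1
position: [0.6475, 0.0841, 0.3003]
tcp_rot: [[-0.915, 0.403, -0.001], [0.403, 0.915, 0.0], [0.001, -0.0, -1.0]]
force: [0.2, 0.2, -0.3]
opening: 1.001
```

arm_command(
  commands=[
    {"translation":[0,0,0],"dr":[0,0,1],"jaw":0},
    {"translation":[0,0,0],"dr":[0,0,1],"jaw":0},
    {"translation":[0,0,0],"dr":[0,0,1],"jaw":0},
    {"translation":[0,0,0],"dr":[0,0,1],"jaw":0},
    {"translation":[0,0,0],"dr":[0,0,1],"jaw":0},
    {"translation":[0,0,0],"dr":[0,0,1],"jaw":0},
    {"translation":[0,0,0],"dr":[0,0,1],"jaw":0},
    {"translation":[0,0,0],"dr":[0,0,1],"jaw":0},
    {"translation":[0,0,0],"dr":[0,0,1],"jaw":0},
    {"translation":[0,0,0],"dr":[0,0,1],"jaw":0},
    {"translation":[0,0,0],"dr":[0,0,1],"jaw":0},
    {"translation":[0,0,0],"dr":[0,0,1],"jaw":0},
  ],
)

```text
time_s: 3.1
position: [0.6467, 0.0852, 0.3]
tcp_rot: [[0.106, 0.994, -0.002], [0.994, -0.106, 0.0], [-0.0, -0.002, -1.0]]
force: [-0.4, -0.1, -0.1]
opening: 0.998
```

arm_command(
  commands=[
    {"translation":[0,0,0],"dr":[0,0,0.6],"jaw":0},
    {"translation":[0,0,0],"dr":[0,0,0.6],"jaw":0},
    {"translation":[0,0,0],"dr":[0,0,0],"jaw":0},
    {"translation":[0,0,0],"dr":[0,0,0],"jaw":0},
  ],
)

```text
time_s: 3.43
position: [0.6469, 0.0852, 0.3002]
tcp_rot: [[0.223, 0.975, -0.001], [0.975, -0.223, -0.0], [-0.0, -0.001, -1.0]]
force: [-0.3, -0.3, -0.4]
opening: 0.996
```

Run:
```python
from h import *
plan([.647,.085,.195],down(-13)); s=read_state(); print(s['joint_positions'],s['position'],s['tcp_rot'])
im,D=snap('scene','sc1')
cv2.imwrite('pics/sc1c.png',cv2.resize(im[100:300,180:400],None,fx=2.9,fy=2.9,interpolation=cv2.INTER_CUBIC)[...,::-1])
```

```text
t 3.4333 shift units [-0.01  0.01  4.21]
turn units [-0.01  0.    0.02]
[-2.29111744e+00  2.87938107e+01  7.30106041e+01 -2.81529448e-03
  7.82619082e+01  1.05811092e+01] [0.64686864 0.085194   0.30021951] [[ 2.22767665e-01  9.74870876e-01 -1.15855259e-03]
 [ 9.74871530e-01 -2.22767817e-01 -1.79472033e-06]
 [-2.59837852e-04 -1.12904013e-03 -9.99999329e-01]]
```

View pics/sc1c.png

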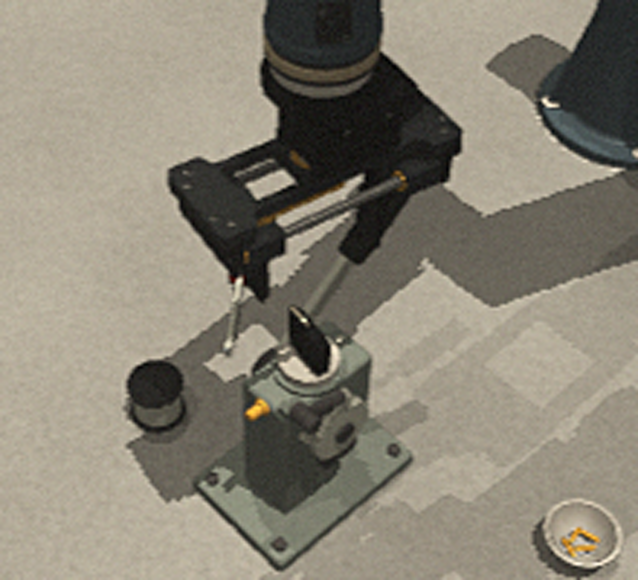

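The gripper is centred over the knob with its jaws across the flats. The lever arm and spool are clear of it. I'll descend now, then close.

arm_command(
  commands=[
    {"translation":[0,0,0.6],"dr":[0,0,0],"jaw":0},
    {"translation":[0,0,0.6],"dr":[0,0,0],"jaw":0},
    {"translation":[0,0,0.6],"dr":[0,0,0],"jaw":0},
    {"translation":[0,0,0.6],"dr":[0,0,0],"jaw":0},
    {"translation":[0,0,0.6],"dr":[0,0,0],"jaw":0},
    {"translation":[0,0,0.6],"dr":[0,0,0],"jaw":0},
    {"translation":[0,0,0.6],"dr":[0,0,0],"jaw":0},
    {"translation":[0,0,0],"dr":[0,0,0],"jaw":0},
    {"translation":[0,0,0],"dr":[0,0,0],"jaw":0},
  ],
)

```text
time_s: 4.23
position: [0.6466, 0.0852, 0.1949]
tcp_rot: [[0.224, 0.975, -0.002], [0.975, -0.224, 0.0], [-0.0, -0.002, -1.0]]
force: [0.1, -0.2, 0.3]
opening: 1.003
```

Run:
```python
from h import *
im,D=snap('scene','sc2')
cv2.imwrite('pics/sc2c.png',cv2.resize(im[130:300,200:380],None,fx=3.4,fy=3.4,interpolation=cv2.INTER_CUBIC)[...,::-1])
```

```text
(no output)
```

View pics/sc2c.png

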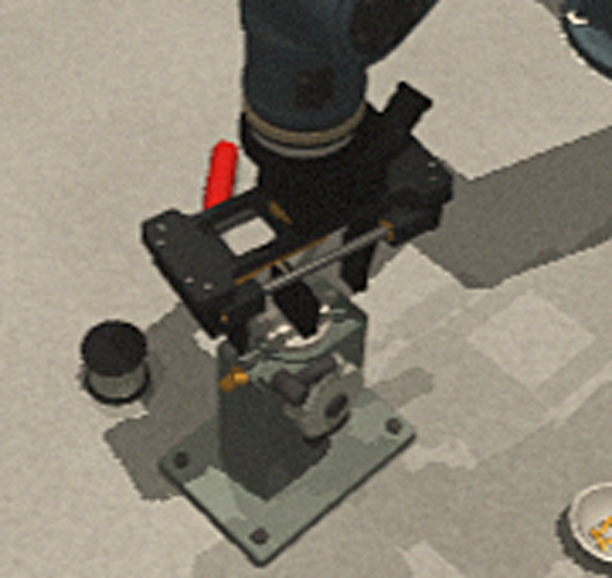

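The jaws straddle the bar, at about crop (295,300). Closing.

arm_command(
  commands=[
    {"translation":[0,0,0],"dr":[0,0,0],"jaw":1},
    {"translation":[0,0,0],"dr":[0,0,0],"jaw":1},
    {"translation":[0,0,0],"dr":[0,0,0],"jaw":1},
    {"translation":[0,0,0],"dr":[0,0,0],"jaw":1},
    {"translation":[0,0,0],"dr":[0,0,0],"jaw":1},
    {"translation":[0,0,0],"dr":[0,0,0],"jaw":1},
    {"translation":[0,0,0],"dr":[0,0,0],"jaw":1},
    {"translation":[0,0,0],"dr":[0,0,0],"jaw":1},
    {"translation":[0,0,0],"dr":[0,0,0],"jaw":1},
    {"translation":[0,0,0],"dr":[0,0,0],"jaw":1},
  ],
)

```text
time_s: 5.12
position: [0.6472, 0.0852, 0.1957]
tcp_rot: [[0.224, 0.975, -0.0], [0.975, -0.224, -0.0], [-0.0, -0.0, -1.0]]
force: [0.3, -0.6, -0.5]
opening: 0.325
```

arm_command(
  commands=[
    {"translation":[0,0,0],"dr":[0,0,0],"jaw":1},
    {"translation":[0,0,0],"dr":[0,0,0],"jaw":1},
    {"translation":[0,0,0],"dr":[0,0,0],"jaw":1},
    {"translation":[0,0,0],"dr":[0,0,0],"jaw":1},
    {"translation":[0,0,0],"dr":[0,0,0],"jaw":1},
  ],
)

```text
time_s: 5.53
position: [0.6462, 0.0855, 0.1957]
tcp_rot: [[0.224, 0.975, -0.002], [0.975, -0.224, 0.0], [-0.0, -0.002, -1.0]]
force: [-1.9, 0.2, 1.4]
opening: 0.134
```

The opening is 11.7 mm, which matches the 12 mm bar, and the side force is small. Turning the first click clockwise (40°).

arm_command(
  commands=[
    {"translation":[0,0,0],"dr":[0,0,0.7],"jaw":1},
    {"translation":[0,0,0],"dr":[0,0,0.7],"jaw":1},
    {"translation":[0,0,0],"dr":[0,0,0.7],"jaw":1},
    {"translation":[0,0,0],"dr":[0,0,0.7],"jaw":1},
    {"translation":[0,0,0],"dr":[0,0,0.7],"jaw":1},
    {"translation":[0,0,0],"dr":[0,0,0.7],"jaw":1},
    {"translation":[0,0,0],"dr":[0,0,0.7],"jaw":1},
    {"translation":[0,0,0],"dr":[0,0,0.7],"jaw":1},
    {"translation":[0,0,0],"dr":[0,0,0.7],"jaw":1},
    {"translation":[0,0,0],"dr":[0,0,0.36],"jaw":1},
    {"translation":[0,0,0],"dr":[0,0,0],"jaw":1},
  ],
)

```text
time_s: 6.45
position: [0.6471, 0.0849, 0.1957]
tcp_rot: [[0.798, 0.602, -0.0], [0.602, -0.798, -0.001], [-0.0, 0.0, -1.0]]
force: [-1.6, -0.7, 1.9]
opening: 0.14
```

Run:
```python
from h import *
s=read_state();print(s['force'],s['moment'],s['opening'],s['joint_positions'])
im,D=snap('scene','sc3')
cv2.imwrite('pics/sc3c.png',cv2.resize(im[130:300,200:380],None,fx=3.4,fy=3.4,interpolation=cv2.INTER_CUBIC)[...,::-1])
```

```text
[-1.60693279 -0.74605746  1.92766692] [-0.19589568  0.41544473  0.00585777] 0.1395758616877394 [-2.30305694e+00  3.45381553e+01  7.98012571e+01 -3.38506375e-02
  6.56689899e+01  5.06658512e+01]
```

View pics/sc3c.png

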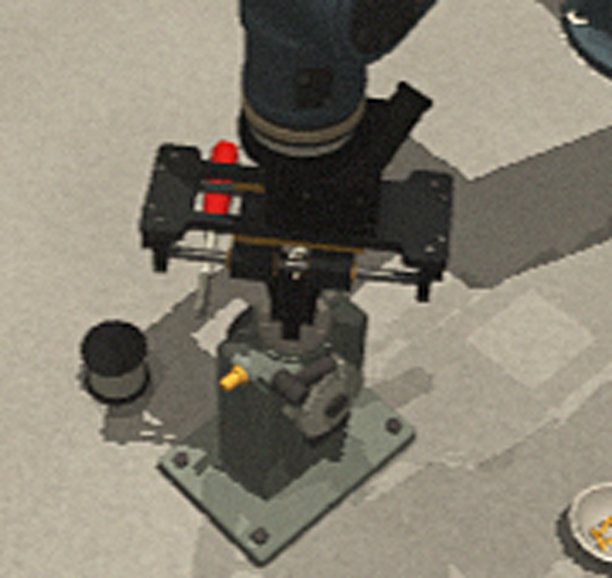

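The knob turned with the jaws, which are now diagonal. Now the second click, 40° more.

arm_command(
  commands=[
    {"translation":[0,0,0],"dr":[0,0,0.7],"jaw":1},
    {"translation":[0,0,0],"dr":[0,0,0.7],"jaw":1},
    {"translation":[0,0,0],"dr":[0,0,0.7],"jaw":1},
    {"translation":[0,0,0],"dr":[0,0,0.7],"jaw":1},
    {"translation":[0,0,0],"dr":[0,0,0.7],"jaw":1},
    {"translation":[0,0,0],"dr":[0,0,0.7],"jaw":1},
    {"translation":[0,0,0],"dr":[0,0,0.7],"jaw":1},
    {"translation":[0,0,0],"dr":[0,0,0.7],"jaw":1},
    {"translation":[0,0,0],"dr":[0,0,0.7],"jaw":1},
    {"translation":[0,0,0],"dr":[0,0,0.3],"jaw":1},
    {"translation":[0,0,0],"dr":[0,0,0],"jaw":1},
    {"translation":[0,0,0],"dr":[0,0,0],"jaw":1},
  ],
)

```text
time_s: 7.5
position: [0.6474, 0.0839, 0.1957]
tcp_rot: [[0.999, -0.042, 0.0], [-0.042, -0.999, -0.002], [0.0, 0.002, -1.0]]
force: [-0.5, -4.3, 0.3]
opening: 0.133
```

Run:
```python
from h import *
s=read_state();print(s['force'],s['moment'],s['opening'],s['joint_positions'])
im,D=snap('scene','sc4')
cv2.imwrite('pics/sc4c.png',cv2.resize(im[130:300,200:380],None,fx=3.4,fy=3.4,interpolation=cv2.INTER_CUBIC)[...,::-1])
```

```text
[-0.49274015 -4.26017506  0.25926961] [-0.76234645  0.34500471  0.02022273] 0.1333353345356022 [-2.34736789 34.54601016 79.78787981 -0.1379694  65.64111864 90.1433746 ]
```

View pics/sc4c.png

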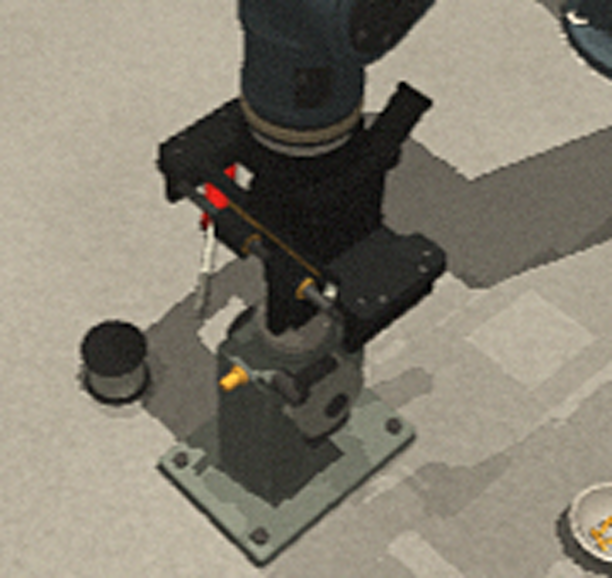

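Now at the index orientation, and the torque about z is almost zero. I'll open, rise and look.

arm_command(
  commands=[
    {"translation":[0,0,0],"dr":[0,0,0],"jaw":0},
    {"translation":[0,0,0],"dr":[0,0,0],"jaw":0},
    {"translation":[0,0,0],"dr":[0,0,0],"jaw":0},
    {"translation":[0,0,0],"dr":[0,0,0],"jaw":0},
    {"translation":[0,0,0],"dr":[0,0,0],"jaw":0},
    {"translation":[0,0,0],"dr":[0,0,0],"jaw":0},
    {"translation":[0,0,-0.8],"dr":[0,0,0],"jaw":0},
    {"translation":[0,0,-0.8],"dr":[0,0,0],"jaw":0},
    {"translation":[0,0,-0.8],"dr":[0,0,0],"jaw":0},
    {"translation":[0,0,-0.8],"dr":[0,0,0],"jaw":0},
    {"translation":[0,0,-0.8],"dr":[0,0,0],"jaw":0},
    {"translation":[0,0,-0.8],"dr":[0,0,0],"jaw":0},
  ],
)

```text
time_s: 8.55
position: [0.6471, 0.0855, 0.3168]
tcp_rot: [[0.999, -0.044, 0.0], [-0.044, -0.999, 0.0], [0.0, -0.0, -1.0]]
force: [0.9, 0.8, -0.7]
opening: 0.945
```

Run:
```python
from h import *
s=read_state();print(s['position'],s['opening'])
im,D=snap('scene','sc5')
cv2.imwrite('pics/sc5c.png',cv2.resize(im[130:300,200:380],None,fx=3.4,fy=3.4,interpolation=cv2.INTER_CUBIC)[...,::-1])
w=cloud('scene',D)
m=(w[...,2]>.209)&(w[...,2]<.219)&(w[...,0]>.6)&(w[...,0]<.7)&(w[...,1]>.05)&(w[...,1]<.12);p=w[m]
print(cv2.minAreaRect(p[:,:2].astype(np.float32)*1000),len(p))
```

```text
[0.64706755 0.08545067 0.31675049] 0.9453762123773384
((643.2811279296875, 85.18511199951172), (13.144243240356445, 51.38793182373047), 88.40837860107422) 106
```

View pics/sc5c.png

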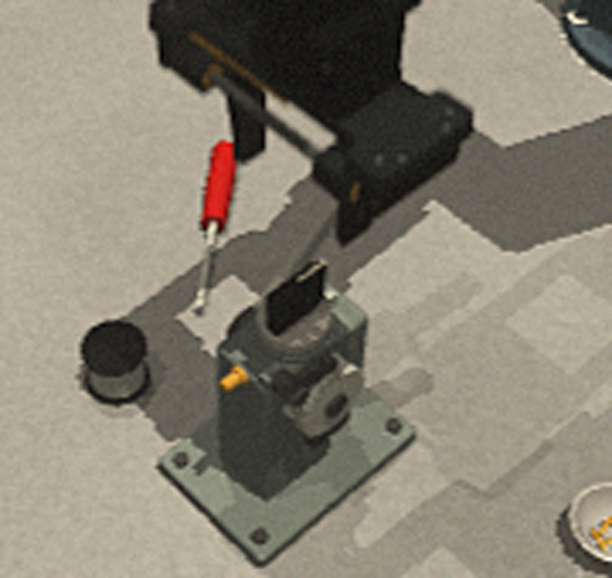

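The knob is in the index detent: nose toward the robot and peg, and the bar axis aligned with the press to about 1°. The lever is still up. Next I'll tilt the tool 25° about its y axis so it can follow the lever's arc.

arm_command(
  commands=[
    {"translation":[0,0,0],"dr":[0,-0.7,0],"jaw":0},
    {"translation":[0,0,0],"dr":[0,-0.7,0],"jaw":0},
    {"translation":[0,0,0],"dr":[0,-0.7,0],"jaw":0},
    {"translation":[0,0,0],"dr":[0,-0.7,0],"jaw":0},
    {"translation":[0,0,0],"dr":[0,-0.7,0],"jaw":0},
    {"translation":[0,0,0],"dr":[0,-0.7,0],"jaw":0},
    {"translation":[0,0,0],"dr":[0,0,0],"jaw":0},
    {"translation":[0,0,0],"dr":[0,0,0],"jaw":0},
  ],
)

```text
time_s: 9.27
position: [0.6474, 0.0852, 0.3138]
tcp_rot: [[0.904, -0.044, -0.426], [-0.04, -0.999, 0.019], [-0.427, -0.0, -0.904]]
force: [0.6, -0.7, -0.3]
opening: 0.997
```

```bash
cat >> h.py <<'E'
yw=np.radians(-2.5)
H=np.array([.647+np.sin(yw)*.045,.085-np.cos(yw)*.045,.12]); e=np.array([-np.cos(yw),-np.sin(yw),0])
def grip(q): return H+.165*(np.cos(.7-q)*e+np.sin(.7-q)*np.array([0,0,1]))
def leverangle():
    s=read_state();z=np.array(s['tcp_rot'])[:,2];g=s['position']-.011*z-H
    r=g@e
    print('q est',.7-np.arctan2(g[2],r),'radius',np.hypot(r,g[2]),'lat',g@np.cross(e,[0,0,1]),'F',s['force'],'open',s['opening'],'tilt',np.degrees(np.arctan2(z@e,-z[2])),'t',s['time_s'])
E
python3 - <<'E'
from h import *
s=read_state();z=np.array(s['tcp_rot'])[:,2];print(s['position'],z,s['joint_positions'])
print(grip(0),grip(.62))
plan(grip(0)-.059*z); plan(grip(0)+.011*z)
w=cloud('scene',np.load('scene0.npz')['D'])
E
```

```text
[0.64743968 0.08519745 0.31378712] [-0.42622298  0.01893531 -0.90441994] [-2.33184330e+00  4.09643914e+01  5.21766196e+01  9.75824375e-02
  1.12113537e+02  9.02052690e+01]
[0.51895828 0.04554755 0.22629592] [0.48072139 0.04721701 0.13318592]
t 9.2667 shift units [-3.09  1.81  2.97]
t 9.2667 shift units [-3.09  1.81  5.77]
```

arm_command(
  commands=[
    {"translation":[-0.515,0.3,0.495],"dr":[0,0,0],"jaw":0},
    {"translation":[-0.515,0.3,0.495],"dr":[0,0,0],"jaw":0},
    {"translation":[-0.515,0.3,0.495],"dr":[0,0,0],"jaw":0},
    {"translation":[-0.515,0.3,0.495],"dr":[0,0,0],"jaw":0},
    {"translation":[-0.515,0.3,0.495],"dr":[0,0,0],"jaw":0},
    {"translation":[-0.515,0.3,0.495],"dr":[0,0,0],"jaw":0},
    {"translation":[0,0,0],"dr":[0,0,0],"jaw":0},
  ],
)

```text
time_s: 9.85
position: [0.5395, 0.0444, 0.2819]
tcp_rot: [[0.903, -0.045, -0.428], [-0.041, -0.999, 0.019], [-0.429, 0.0, -0.904]]
force: [-0.2, 0.2, -0.5]
opening: 1.003
```

Run:
```python
from h import *
s=read_state();z=np.array(s['tcp_rot'])[:,2];print(s['position'],z)
plan(grip(0)+.011*z)
im,D=snap('scene','sc6')
cv2.imwrite('pics/sc6c.png',cv2.resize(im[100:270,200:380],None,fx=3.4,fy=3.4,interpolation=cv2.INTER_CUBIC)[...,::-1])
im,D=snap('top','t6')
cv2.imwrite('pics/t6c.png',cv2.resize(im[165:300,200:350],None,fx=4.2,fy=4.2,interpolation=cv2.INTER_CUBIC)[...,::-1])
```

```text
[0.53949196 0.04436428 0.28187885] [-0.42809289  0.01875317 -0.90354014]
t 9.85 shift units [ 0.21 -0.01  2.8 ]
```

View pics/sc6c.png

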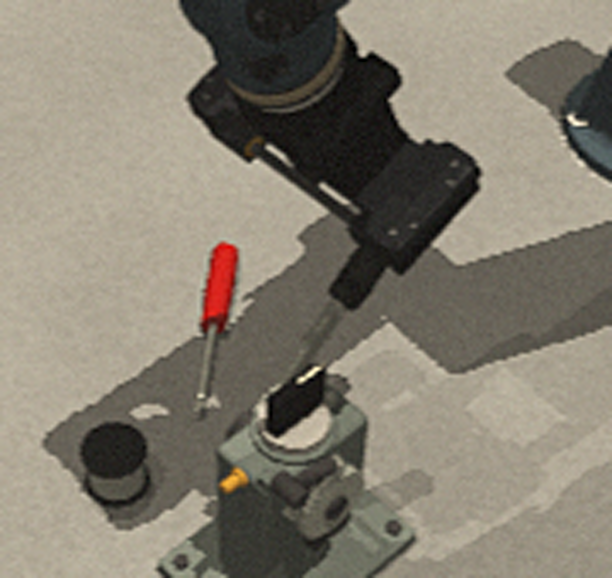

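View pics/t6c.png

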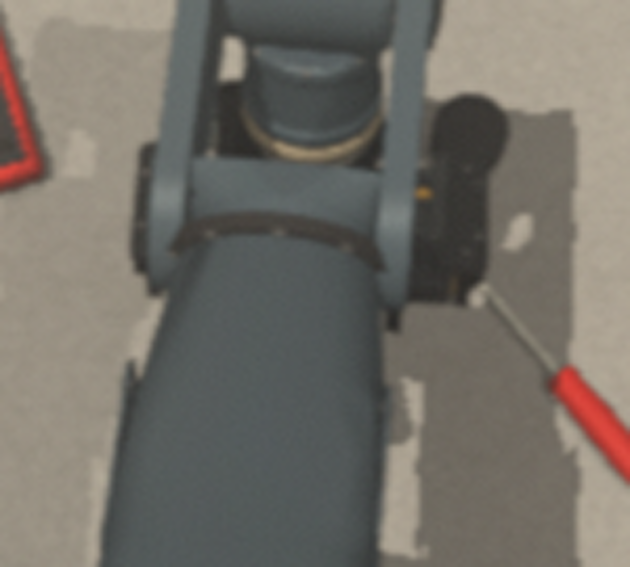

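The scene view shows the open jaws over the rubber grip, with the other objects clear. The top view is blocked by the arm. Going down onto the grip.

arm_command(
  commands=[
    {"translation":[0.04,0,0.56],"dr":[0,0,0],"jaw":0},
    {"translation":[0.04,0,0.56],"dr":[0,0,0],"jaw":0},
    {"translation":[0.04,0,0.56],"dr":[0,0,0],"jaw":0},
    {"translation":[0.04,0,0.56],"dr":[0,0,0],"jaw":0},
    {"translation":[0.04,0,0.56],"dr":[0,0,0],"jaw":0},
    {"translation":[0,0,0],"dr":[0,0,0],"jaw":0},
    {"translation":[0,0,0],"dr":[0,0,0],"jaw":0},
  ],
)

```text
time_s: 10.53
position: [0.5193, 0.0462, 0.2161]
tcp_rot: [[0.904, -0.044, -0.424], [-0.039, -0.999, 0.019], [-0.425, -0.0, -0.905]]
force: [-0.3, 0.4, -0.4]
opening: 1.0
```

Run:
```python
from h import *
leverangle()
im,D=snap('scene','sc7')
cv2.imwrite('pics/sc7c.png',cv2.resize(im[100:270,200:380],None,fx=3.4,fy=3.4,interpolation=cv2.INTER_CUBIC)[...,::-1])
```

```text
q est -0.019003466755515896 radius 0.16105571475643066 lat 0.00064154983311569 F [-0.26453844  0.35601152 -0.43933385] open 0.9995489081906046 tilt 25.141213712627025 t 10.5333
```

View pics/sc7c.png

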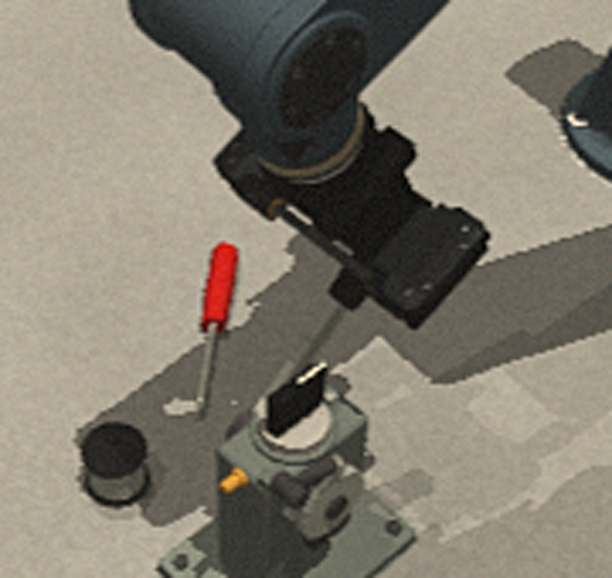

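The fingers straddle the grip and read no contact force. Closing on it.

arm_command(
  commands=[
    {"translation":[0,0,0],"dr":[0,0,0],"jaw":1},
    {"translation":[0,0,0],"dr":[0,0,0],"jaw":1},
    {"translation":[0,0,0],"dr":[0,0,0],"jaw":1},
    {"translation":[0,0,0],"dr":[0,0,0],"jaw":1},
    {"translation":[0,0,0],"dr":[0,0,0],"jaw":1},
    {"translation":[0,0,0],"dr":[0,0,0],"jaw":1},
    {"translation":[0,0,0],"dr":[0,0,0],"jaw":1},
    {"translation":[0,0,0],"dr":[0,0,0],"jaw":1},
    {"translation":[0,0,0],"dr":[0,0,0],"jaw":1},
    {"translation":[0,0,0],"dr":[0,0,0],"jaw":1},
    {"translation":[0,0,0],"dr":[0,0,0],"jaw":1},
    {"translation":[0,0,0],"dr":[0,0,0],"jaw":1},
  ],
)

```text
time_s: 11.58
position: [0.5184, 0.0439, 0.2159]
tcp_rot: [[0.904, -0.043, -0.426], [-0.041, -0.999, 0.015], [-0.426, 0.004, -0.905]]
force: [-0.1, -5.1, -0.1]
opening: 0.288
```

Run:
```python
from h import *
leverangle()
```

```text
q est -0.014839092653557984 radius 0.16155100138205714 lat -0.0015981129062676719 F [-0.0720457  -5.14539516 -0.10726456] open 0.2876549221332292 tilt 25.224331733706986 t 11.5833
```

The grip is held at 25 mm opening with a small 5 N sideways preload. I'll relieve that, then follow the arc with matched shift and turn.

arm_command(
  commands=[
    {"translation":[0,0.09,0],"dr":[0,0,0],"jaw":1},
    {"translation":[-0.034,0,0.187],"dr":[0,0.2865,0],"jaw":1},
    {"translation":[-0.034,0,0.187],"dr":[0,0.2865,0],"jaw":1},
    {"translation":[-0.034,0,0.187],"dr":[0,0.2865,0],"jaw":1},
    {"translation":[-0.034,0,0.187],"dr":[0,0.2865,0],"jaw":1},
    {"translation":[-0.034,0,0.187],"dr":[0,0.2865,0],"jaw":1},
    {"translation":[0,0,0],"dr":[0,0,0],"jaw":1},
  ],
)

```text
time_s: 12.17
position: [0.5066, 0.0444, 0.1976]
tcp_rot: [[0.959, -0.044, -0.281], [-0.042, -0.999, 0.013], [-0.281, -0.0, -0.96]]
force: [1.7, 0.7, 6.9]
opening: 0.284
```

Run:
```python
from h import *
leverangle()
```

```text
q est 0.12317468905159934 radius 0.161575318504211 lat -0.0017343022614059525 F [1.70922728 0.680483   6.86139401] open 0.28358706661327887 tilt 16.31286643847358 t 12.1667
```

arm_command(
  commands=[
    {"translation":[-0.034,0,0.187],"dr":[0,0.2865,0],"jaw":1},
    {"translation":[-0.034,0,0.187],"dr":[0,0.2865,0],"jaw":1},
    {"translation":[0,0,0],"dr":[0,0,0],"jaw":1},
  ],
)

```text
time_s: 12.42
position: [0.502, 0.0445, 0.189]
tcp_rot: [[0.974, -0.044, -0.223], [-0.043, -0.999, 0.01], [-0.224, -0.0, -0.975]]
force: [-0.4, -1.5, 3.9]
opening: 0.29
```

Run:
```python
from h import *
leverangle()
```

```text
q est 0.1842109929609348 radius 0.1616252438165042 lat -0.0017905284803595906 F [-0.44524954 -1.45640597  3.85626065] open 0.289895770511095 tilt 12.927607246271737 t 12.4167
```

arm_command(
  commands=[
    {"translation":[-0.034,0,0.187],"dr":[0,0.2865,0],"jaw":1},
    {"translation":[-0.034,0,0.187],"dr":[0,0.2865,0],"jaw":1},
    {"translation":[0,0,0],"dr":[0,0,0],"jaw":1},
  ],
)

```text
time_s: 12.67
position: [0.4978, 0.0447, 0.1795]
tcp_rot: [[0.985, -0.044, -0.166], [-0.043, -0.999, 0.008], [-0.167, -0.0, -0.986]]
force: [-0.2, -1.0, 5.9]
opening: 0.286
```

Run:
```python
from h import *
leverangle()
```

```text
q est 0.24962107905806002 radius 0.16161897255080715 lat -0.001780115305684666 F [-0.22721727 -1.03974256  5.91822242] open 0.28648874363545357 tilt 9.587118136302639 t 12.6667
```

Click 1 has passed: the force fell from 6.9 to 3.9 N at about 0.19 rad and is rising again.

arm_command(
  commands=[
    {"translation":[-0.034,0,0.187],"dr":[0,0.2865,0],"jaw":1},
    {"translation":[-0.034,0,0.187],"dr":[0,0.2865,0],"jaw":1},
    {"translation":[0,0,0],"dr":[0,0,0],"jaw":1},
  ],
)

```text
time_s: 12.92
position: [0.4947, 0.0448, 0.171]
tcp_rot: [[0.993, -0.044, -0.107], [-0.044, -0.999, 0.005], [-0.107, -0.0, -0.994]]
force: [-0.3, -0.3, 9.8]
opening: 0.287
```

Run:
```python
from h import *
leverangle()
```

```text
q est 0.306752101609276 radius 0.1615706590166419 lat -0.0018500628580141822 F [-0.28903701 -0.31779054  9.83008496] open 0.2868094031112899 tilt 6.146117400176413 t 12.9167
```

arm_command(
  commands=[
    {"translation":[-0.034,0,0.187],"dr":[0,0.2865,0],"jaw":1},
    {"translation":[-0.034,0,0.187],"dr":[0,0.2865,0],"jaw":1},
    {"translation":[0,0,0],"dr":[0,0,0],"jaw":1},
  ],
)

```text
time_s: 13.17
position: [0.4916, 0.0449, 0.1612]
tcp_rot: [[0.998, -0.044, -0.048], [-0.044, -0.999, 0.002], [-0.048, -0.0, -0.999]]
force: [-0.9, -0.8, 4.7]
opening: 0.287
```

Run:
```python
from h import *
leverangle()
```

```text
q est 0.3714167428831273 radius 0.16165344584330169 lat -0.0018477858591599602 F [-0.86100135 -0.82131811  4.65239728] open 0.28660580199741925 tilt 2.777203235255853 t 13.1667
```

Click 2 has passed: the force fell from 9.8 to 4.7 N. Continuing toward the third.

arm_command(
  commands=[
    {"translation":[-0.034,0,0.187],"dr":[0,0.2865,0],"jaw":1},
    {"translation":[-0.034,0,0.187],"dr":[0,0.2865,0],"jaw":1},
    {"translation":[-0.034,0,0.187],"dr":[0,0.2865,0],"jaw":1},
    {"translation":[0,0,0],"dr":[0,0,0],"jaw":1},
  ],
)

```text
time_s: 13.5
position: [0.4885, 0.0451, 0.1471]
tcp_rot: [[0.998, -0.044, 0.04], [-0.044, -0.999, -0.001], [0.04, -0.0, -0.999]]
force: [-3.2, -0.9, 9.4]
opening: 0.289
```

Run:
```python
from h import *
leverangle()
```

```text
q est 0.46215742211388733 radius 0.16161576657992868 lat -0.0018072757420501684 F [-3.18147678 -0.89680662  9.39800166] open 0.2886769235663853 tilt -2.3080145196911452 t 13.5
```

arm_command(
  commands=[
    {"translation":[-0.034,0,0.187],"dr":[0,0.2865,0],"jaw":1},
    {"translation":[0,0,0],"dr":[0,0,0],"jaw":1},
  ],
)

```text
time_s: 13.67
position: [0.4878, 0.0451, 0.1425]
tcp_rot: [[0.997, -0.044, 0.07], [-0.044, -0.999, -0.003], [0.07, -0.0, -0.998]]
force: [-3.8, -0.6, 9.5]
opening: 0.282
```

Run:
```python
from h import *
leverangle()
```

```text
q est 0.4916419703584597 radius 0.16160807525301604 lat -0.0018003515391692088 F [-3.81640052 -0.61831615  9.46999405] open 0.28215380934089246 tilt -4.001251297515324 t 13.6667
```

arm_command(
  commands=[
    {"translation":[-0.034,0,0.187],"dr":[0,0.2865,0],"jaw":1},
    {"translation":[-0.034,0,0.187],"dr":[0,0.2865,0],"jaw":1},
    {"translation":[0,0,0],"dr":[0,0,0],"jaw":1},
  ],
)

```text
time_s: 13.92
position: [0.4866, 0.0451, 0.1324]
tcp_rot: [[0.991, -0.044, 0.129], [-0.044, -0.999, -0.005], [0.129, -0.0, -0.992]]
force: [-3.3, -1.0, 4.7]
opening: 0.286
```

Run:
```python
from h import *
leverangle()
```

```text
q est 0.5551221120771083 radius 0.16164705885998543 lat -0.0018701296219271668 F [-3.32460394 -0.95482478  4.70071282] open 0.2856492004373083 tilt -7.417293005842765 t 13.9167
```

Click 3 has passed: the force fell from 9.5 to 4.7 N, and the lever is near 0.57. I'll go about 0.05 rad further to the middle of the window and hold.

arm_command(
  commands=[
    {"translation":[-0.025,0,0.15],"dr":[0,0.23,0],"jaw":1},
    {"translation":[-0.025,0,0.15],"dr":[0,0.23,0],"jaw":1},
    {"translation":[0,0,0],"dr":[0,0,0],"jaw":1},
    {"translation":[0,0,0],"dr":[0,0,0],"jaw":1},
    {"translation":[0,0,0],"dr":[0,0,0],"jaw":1},
    {"translation":[0,0,0],"dr":[0,0,0],"jaw":1},
    {"translation":[0,0,0],"dr":[0,0,0],"jaw":1},
    {"translation":[0,0,0],"dr":[0,0,0],"jaw":1},
  ],
)

```text
time_s: 14.58
position: [0.4862, 0.0451, 0.125]
tcp_rot: [[0.984, -0.044, 0.174], [-0.043, -0.999, -0.007], [0.174, -0.0, -0.985]]
force: [-5.7, -1.9, 7.7]
opening: 0.287
```

Run:
```python
from h import *
leverangle()
im,D=snap('scene','sc8')
cv2.imwrite('pics/sc8c.png',cv2.resize(im[100:270,200:380],None,fx=3.4,fy=3.4,interpolation=cv2.INTER_CUBIC)[...,::-1])
w=cloud('scene',D)
m=(w[...,2]>.209)&(w[...,2]<.219)&(w[...,0]>.6)&(w[...,0]<.7)&(w[...,1]>.05)&(w[...,1]<.12);p=w[m]
print(cv2.minAreaRect(p[:,:2].astype(np.float32)*1000),len(p))
leverangle()
```

```text
q est 0.6021596345271103 radius 0.16161199945253288 lat -0.0018502450080127848 F [-5.67168761 -1.88583643  7.73458435] open 0.2868074789576367 tilt -10.0228262625363 t 14.5833
((643.6143188476562, 85.50176239013672), (50.12903594970703, 13.376424789428711), 0.6163454651832581) 109
q est 0.6022321889427101 radius 0.16160791755704348 lat -0.0018599085765926067 F [-5.8147078  -0.49792205  7.72523483] open 0.28735663787005306 tilt -10.022640815624904 t 14.6333
```

View pics/sc8c.png

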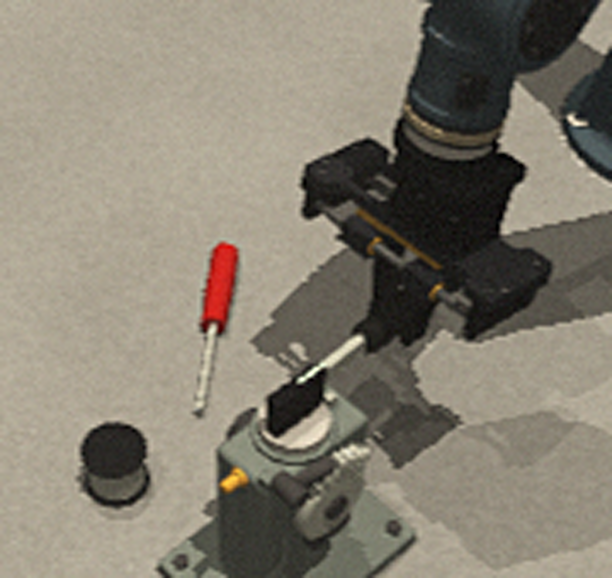

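The picture shows the lever nearly level and held by the fingers. The knob is still at the index, and the spool and screwdriver have not moved. Force is steady at 7.7 N vertically, and the lever is at about 0.60–0.62. Handing in.

Run:
```python
from h import *
hand_in()
leverangle()
```

```text
the job is handed in; nothing more can be done
the job is handed in; nothing more can be done
```

I turned the depth knob two clicks clockwise to the index peg, then gripped the lever and pressed it down through three clicks. I handed in after about 14.6 s, still holding the grip; no verdict is reported.

**Clicks:** the vertical force dropped three times, matching the expected click positions:

| Click | Force before (N) | Force after (N) |
|---|---|---|
| 1 | 6.9 | 3.9 |
| 2 | 9.8 | 4.7 |
| 3 | 9.5 | 4.7 |

The click 1 drop is smaller than the 4 N you described. I only read force every two or three rows, so I probably missed its peak.

**Lever at hand-in:** I estimate 0.60 to 0.62 rad from the tool position, between the third click and the fourth. It was still between two readings, with a steady 7.7 N vertical force and the jaws on the 26 mm grip (25 mm opening). The 0.015 rad spread comes from the uncertain hinge position.

**Knob:** two depth-image fits put the bar within about 1° and 3° of the press axis. They differ by about 2° (0.04 rad), which I put down to image noise; either is inside the 0.12 rad tolerance.

**Bystanders:** the spool and screwdriver look unmoved in the last picture. The multimeter and dish were outside that crop and I did not re-check them, but the arm stayed well clear of both.

**Side forces:** there was a lateral force of about 5 N when I first closed on the grip, which I relieved. About 6 N along the lever's direction remained at the end.

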